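# Load a reagent cartridge and shut the analyser's sliding bay cover

## Task

Slide the analyser's bay cover all the way back to its stop, under the console, and put the small white cartridge with the upright grip fin into the bay, flat on the floor between the two low guide rails, keeping it upright. Then slide the cover fully shut over it and let go. Leave the other things on the bench where they are.

Things in the scene. Friction and masses are not known exactly. Their poses are not given: they have to be found in the camera images.
- analyser: white bench analyser, fixed. Origin: on the bench; its x axis runs level from its bay end to its tower end, z up. In its frame (mm): low front case x -122 to 90, y -78 to 78, walls 55 high, cover rails along both sides (|y| 67 to 78) up to z 67; the open-topped bay is in the case's front half. At the other end a tower from x 90 to 180, 235 tall, 230 wide, carries the console.
- cover (a joint): flat grey cover of the bay, 106 (x) x 130 x 6 mm, underside 57 and top 63 mm above the bench, slides along the analyser's x. Value in m: 0 = shut, front edge at analyser x -118 mm; 0.095 = rear stop, front edge at x -23 mm, bay fully uncovered. About 2 N of friction; it stays where it is left.
- cover_tab (a point): top centre of the cover's upright grip tab, 12 mm (x) by 24 mm (y), standing 28 mm above the cover; its top is 91 mm above the bench, at analyser x = -100 mm + the cover's value. With the cover fully back the tab's centre is 8 mm behind the console's lower front edge, its top 42 mm below the console. Axes as the analyser's.
- console_edge (a point): middle of the lower front edge of the overhanging console, at analyser x -13 mm, 133 mm above the bench. The console is 180 mm wide (y); its flat underside runs back from here to the tower, and its face slopes up and back from here at 45 degrees. Axes as the analyser's.
- bay (a point): centre of the bay floor, 10 mm above the bench, at analyser x -69 mm; axes as the analyser's. The bay is 86 mm (x) by 124 mm (y), its rim 45 mm above its floor. On the floor two guide rails, 6 mm wide, 8 mm high, run along x for 78 mm, with a channel 44 mm wide between them, centred on this point.
- cartridge: small white reagent cartridge: flat body 60 mm (its x) x 36 mm (its y) x 18 mm, with an upright grip fin on top, 46 mm long (x), 16 mm thick (y), 24 mm high; 42 mm tall in all; about 0.12 kg. Origin: centre of its underside, z up. Either end may point either way in the bay.
- tip_box: pipette tip box, a plain grey block 82 x 62 x 46 mm with a clear lid. Origin: centre of its underside. Bystander.
- long_cartridge: a different, longer white cartridge, 36 x 120 x 24 mm, with three round black caps and no grip fin. Origin: centre of its underside. Bystander.
- tube_rack: white block rack with eight capped sample tubes, 60 x 150 mm, 98 mm tall. Origin: centre of its underside. Bystander.
- pipette_pot: yellow pot holding pipettes, 96 mm across the rim, 95 mm tall (pipettes reach 140 mm). Origin: centre of its underside. Bystander.
- beaker: glass beaker, 72 mm across, 90 mm tall. Origin: centre of its underside. Bystander.
- timer: small black bench timer lying flat, 55 x 70 x 20 mm. Origin: centre of its underside. Bystander.
Not all that is in view belongs to the job. What is shaped like the cartridge but black or yellow is not meant.

How it is judged:
By the outcome, as a careful person would: the job done as asked, in the order asked, and still so for the second after the job is handed in, with the robot touching nothing.
It also fails if it takes over 72 s, if anything falls off the work surface, if the arm or the gripper's body presses on something with over 40 N, if the wrist force passes 120 N, or if a joint passes its speed limit or range.

## Robot

A 6-joint arm with a two-finger parallel gripper is mounted at the origin on the work surface. World frame = base frame: x ahead of the robot, y to its left, z up, the work surface at z = 0. Lengths are in m, angles in rad, forces in N, time in s.
With the tool pointing down it reaches from about 0.375 to 0.975 m from the base axis. Payload 3.8 kg.
Tool frame: the origin (TCP) lies at the very end of the fingers, on their centre line; the grasp point (between the pads) lies 19 mm behind it; z points along the fingers, y is the direction in which the jaws open and shut (so a half turn about z gives the same grasp; the last joint's range is limited). The gripper opens to 85 mm and grips with 20 to 120 N. Pads are 22 mm wide; open, the fingers measure 114 mm over their backs; the gripper's body (76 mm by 85 mm) begins 54 mm behind the grasp point. The pads swing forward as they close: fully open they stand 13 mm farther back than shut.
Start: joints at [1.139, 0.264, 1.604, -0, 1.274, -0.037], TCP at [0.26, 0.623, 0.231] pointing down, gripper open.
Joint ranges: [-2.63, 2.63], [-0.94, 2.18], [0.31, 2.57], [-1.31, 4.45], [0, 2.66], [-2.55, 2.55]. Speed limits (rad/s): [2.57, 2.57, 3.14, 3.14, 3.14, 3.14].

## Interface

Orientations are given as a rotation vector (axis times angle).
In Python, from workcell import status, read_camera, camera_info, order gives the robot as it stands.
- The arm moves only by the tool move_arm, never from a script. Its argument "deltas" is a list of rows, each a list of 3 entries, a list of its own where there are three numbers: the turn, a rotation vector about the world's x, y, z as a fraction of full scale, then the shift along the world's x, y, z as a fraction of full scale, then the closure, from -1 (fully open) to 1 (shut), so that 0 is half open. A call has 1 to 20 rows; each row is the pose to reach, as a shift and turn from the pose commanded when the call began; what a row does not reach only later rows make up. Full scale, the value 1, is 0.1 m for a shift and pi/2 rad for a turn. A row lasts 1/8 s, in which the tool goes at most 62.5 mm and 10.7 degrees, less where a joint would pass 70% of its speed; a pose out of reach is approached as far as the arm can. A call with a number of a shift or a turn outside -1 to 1 is refused whole. A call with a gripper value outside its range is refused whole. The fingers move at their own pace and stop on an object; "grip_force" is the grip in N (left out, the last holds). Time passes only in rows, so rows that repeat a pose let the fingers close. It gives the time, the measured TCP pose, the force and the opening at its end, in the units of the state.
- status.read_state(): the state, without advancing time (a new reading comes with each control period).
- read_camera(name): name is "side" or "top" or "wrist"; returns (picture, depth): 384x512x3 uint8, red, green, blue; 384x512 float32, m along the optical axis (not along the pixel's ray), 0 where there is no reading.
- camera_info(name): a dict with "K" (3x3 intrinsics, pixels), "R" (3x3) and "t" (3): a world point X has camera coordinates R X + t. Camera axes: x right, y down, z forward; pixel columns grow to the right and rows downward; lengths in m; the calibration is good to about 2 mm. A picture is of the moment at which its call begins: read the wrist's pose just before it. camera_info takes no time and is no camera call; for the wrist camera it gives the pose at the moment of the call.
- order.finish_job(): hands the job in, once; it reports no verdict.
The state is a dict: "time": time; "q": joint angles; "joint_vel": joint speeds; "joint_torque": joint torques, N m; "tool_pos": TCP position; "tcp_rot": TCP orientation; "wrist_force": force on the tool from outside, world axes, zero at the start; "torque": the same for the moment, N m; "width": opening from 0.0 (shut) to 1.0 (fully open).
Only numpy, scipy, OpenCV 4.12 (cv2) and the standard library are available. Lean on these libraries where they do the work, as an engineer would, in place of code of your own. Each camera call takes 0.05 s, during which the arm holds its last target. There are 200 camera calls.

## Working session

There is one attempt and no reset: what is moved stays moved. The work goes in short steps, Python scripts to look and compute and a tool call to move; the robot and the scene stay as the last step left them, time stands still between calls to the robot, and variables do not carry over. Pictures are saved under pics/ and viewed, about 8 in all and at most 12, crops included, and the job is handed in when it is done.

Besides the shell and the picture viewer there is one more tool, called after "Emit:" as name(argument=value, ...), one argument or row to a line, values as JSON. move_arm: Moves the arm, as the interface text tells. Its arguments: {"type":"object","properties":{"deltas":{"type":"array","items":{"type":"array"}},"grip_force":{"type":"number"}},"required":["deltas"]}

```bash
mkdir -p pics
cat > h.py <<'E'
import numpy as np, cv2
from workcell import status, read_camera, camera_info, order
def shot(n,save=None):
    ci=camera_info(n); p,d=read_camera(n)
    np.savez(f'{n}.npz',p=p,d=d,K=ci['K'],R=ci['R'],t=ci['t'])
    if save: cv2.imwrite(f'pics/{save}.png',p[:,:,::-1])
    return p,d
def crop(n,save,r0,r1,c0,c1,s):
    p=np.load(f'{n}.npz')['p'][r0:r1,c0:c1,::-1]
    cv2.imwrite(f'pics/{save}.png',cv2.resize(p,None,fx=s,fy=s,interpolation=cv2.INTER_CUBIC))
def cloud(n):
    z=np.load(f'{n}.npz');d=z['d'];v,u=np.indices(d.shape)
    K=z['K'];c=np.stack([(u-K[0,2])/K[0,0]*d,(v-K[1,2])/K[1,1]*d,d],-1)
    X=(c-z['t'])@z['R']; X[d==0]=np.nan; return X
def ray(n,u,v,zz):
    z=np.load(f'{n}.npz');K=z['K'];R=z['R']
    r=R.T@np.array([(u-K[0,2])/K[0,0],(v-K[1,2])/K[1,1],1]);o=-R.T@z['t'];return o+r*(zz-o[2])/r[2]
E
python3 - <<'E'
from h import *
a,_=shot('top');b,_=shot('side')
cv2.imwrite('pics/a.png',cv2.resize(a,(800,600),interpolation=cv2.INTER_CUBIC)[:,:,::-1])
cv2.imwrite('pics/b.png',cv2.resize(b,(800,600),interpolation=cv2.INTER_CUBIC)[:,:,::-1])
for n in('top','side'):
    c=camera_info(n);print(n,c['K'].tolist(),(-c['R'].T@c['t']).round(3),c['R'][2].round(2))
print(status.read_state())
E
```

```text
top [[470.32898544473227, 0.0, 246.1583391757057], [0.0, 470.32898544473227, 198.72303022824184], [0.0, 0.0, 1.0]] [ 0.198 -0.049  1.825] [ 0.2   0.01 -0.98]
side [[352.87273539800816, 0.0, 254.57198649439613], [0.0, 352.87273539800816, 192.1061422111276], [0.0, 0.0, 1.0]] [ 0.373 -0.851  0.727] [ 0.16  0.78 -0.6 ]
{'time': 0.1, 'q': array([ 1.13911600e+00,  2.64702925e-01,  1.60525495e+00, -6.57691653e-06,
        1.27368675e+00, -3.68824597e-02]), 'joint_vel': array([-0.00101536, -0.00294215, -0.00377486, -0.00060194,  0.00109318,
        0.0005216 ]), 'joint_torque': array([-5.41988593e-04, -5.16714978e+01, -3.68586946e+01, -7.09776668e-05,
        6.46276298e-03, -4.03620936e-05]), 'tool_pos': array([0.25933442, 0.62247475, 0.23006013]), 'tcp_rot': array([-0.6160319 , -3.08012092,  0.003137  ]), 'wrist_force': array([ 0.47883453,  0.09762727, -0.1309607 ]), 'torque': array([0.087725  , 0.02527129, 0.04698022]), 'width': 0.9988590797362078}
```

View pics/a.png

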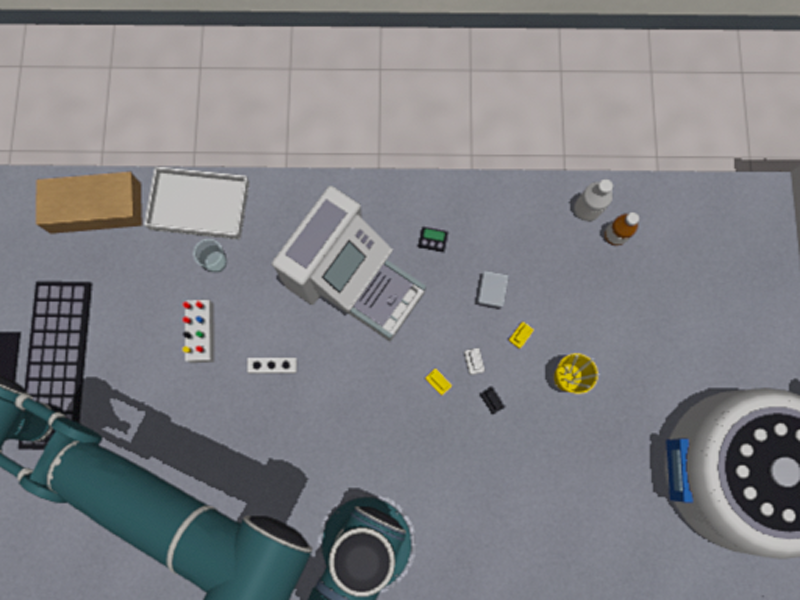

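View pics/b.png

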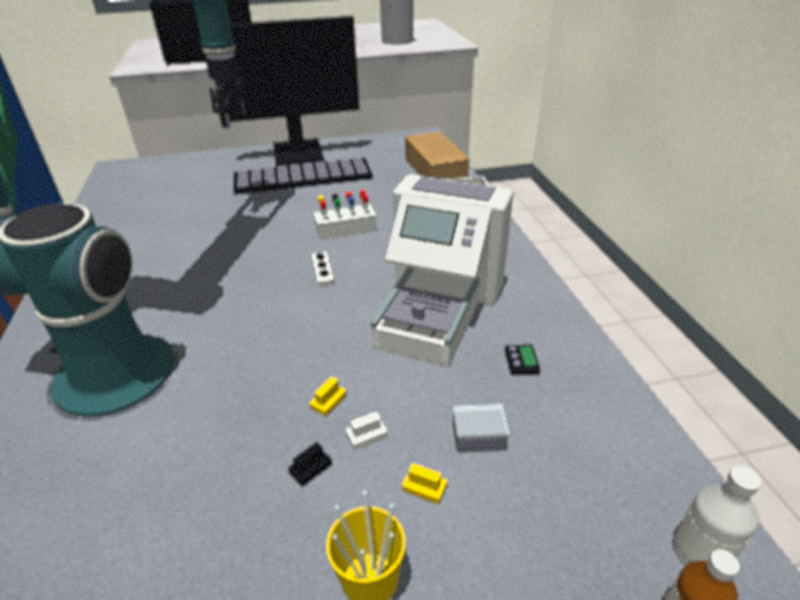

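The top picture shows the analyser at about (350,265), with its bay end towards the lower right at (405,310). The white finned candidate is at (474,360). The yellow ones at (438,382) and (521,335) and the black one at (492,400) are decoys. The long white one at (272,365) has caps and no fin. One enlarged crop should confirm this.

Run:
```python
from h import *
crop('top','c',110,270,170,350,4.4)
X=cloud('top')
def P(u,v):
    u*=.64;v*=.64; print((u,v),X[int(round(v)),int(round(u))].round(3))
for q in [(474,360),(474,352),(476,370),(392,298),(405,310),(272,365),(438,382),(521,335),(492,400),(492,288)]:P(*q)
# cartridge fin pts
b=X[205:255,285:325].reshape(-1,3); b=b[np.isfinite(b[:,2])]
p=np.load('top.npz')['p'][205:255,285:325]
m=(p.min(2)>150)
x=X[205:255,285:325][m]; print(len(x), x.mean(0), np.percentile(x[:,2],[5,50,95]))
f=x[x[:,2]>.03]; 
for s in (x,f):
    if len(s)>5:
        print(len(s),cv2.minAreaRect((s[:,:2]*1000).astype(np.float32)), s.mean(0))
```

```text
(303.36, 230.4) [ 0.436 -0.257  0.039]
(303.36, 225.28) [ 0.454 -0.257  0.042]
(304.64, 236.8) [ 0.411 -0.266  0.021]
(250.88, 190.72) [ 0.576 -0.057  0.085]
(259.2, 198.4) [ 0.565 -0.089  0.008]
(174.08, 233.6) [0.417 0.238 0.026]
(280.32, 244.48000000000002) [ 0.381 -0.169  0.039]
(333.44, 214.4) [ 0.498 -0.372  0.041]
(314.88, 256.0) [ 0.337 -0.3    0.047]
(314.88, 184.32) [ 0.615 -0.305  0.044]
138 [ 0.43416262 -0.25984477  0.02814491] [0.00946982 0.02532015 0.04821269]
138 ((435.78619384765625, -261.0522155761719), (59.1436882019043, 35.50374221801758), 12.284085273742676) [ 0.43416262 -0.25984477  0.02814491]
59 ((436.6611022949219, -261.1827392578125), (47.15703582763672, 16.401973724365234), 11.773036003112793) [ 0.43620714 -0.26070625  0.0418092 ]
```

View pics/c.png

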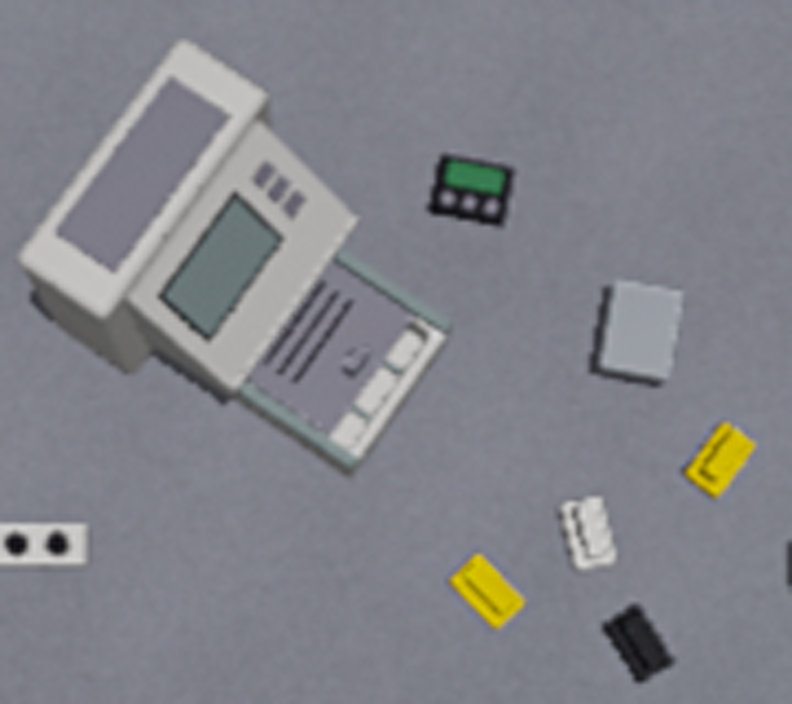

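The crop shows the white finned cartridge at (588,533) between the yellow and black decoys. The analyser's cover is only slightly open, with its tab at (355,360). Next I'll fit the analyser pose and work out the tool and camera geometry.

Run:
```python
from h import *
from scipy.spatial.transform import Rotation as Ro
for n in('top','side'):
    X=cloud(n).reshape(-1,3); X=X[np.isfinite(X[:,2])]
    b=X[(X[:,0]>.45)&(X[:,0]<.75)&(X[:,1]>-.17)&(X[:,1]<.12)]
    s=b[(b[:,2]>.048)&(b[:,2]<.075)]
    r=cv2.minAreaRect((s[:,:2]*1000).astype(np.float32)); print(n,len(s),r,cv2.boxPoints(r).round().tolist())
    t=b[(b[:,2]>.078)&(b[:,2]<.1)]; print('tab',len(t),t.mean(0),np.ptp(t,axis=0))
for q in [(352,466),(447,328)]:
    for z in(.055,.067): print(q,z,ray('top',170+q[0]/4.4,110+q[1]/4.4,z).round(4))
X=cloud('top')
# console edge corners
for q in [(238,392),(357,220)]: print(q,ray('top',170+q[0]/4.4,110+q[1]/4.4,.133).round(4))
s=status.read_state();T=Ro.from_rotvec(s['tcp_rot']).as_matrix();print(T.round(3))
c=camera_info('wrist');o=-c['R'].T@c['t'];print('cam in tool',T.T@(o-s['tool_pos']),(T.T@c['R'].T).round(3),c['K'][0,0])
```

```text
top 1063 ((582.7224731445312, -45.852394104003906), (121.38880157470703, 157.4136962890625), 55.603355407714844) [[483.0, -51.0], [613.0, -140.0], [682.0, -40.0], [552.0, 49.0]]
tab 27 [ 0.57376447 -0.05243838  0.08910777] [0.07393658 0.05990082 0.0208189 ]
side 2097 ((617.7225952148438, -12.94580078125), (220.24606323242188, 177.01783752441406), 55.751285552978516) [[483.0, -54.0], [629.0, -154.0], [753.0, 28.0], [607.0, 128.0]]
tab 86 [ 0.65246713 -0.01769489  0.08765626] [0.18527559 0.10710779 0.02109312]
(352, 466) 0.055 [ 0.4856 -0.0537  0.055 ]
(352, 466) 0.067 [ 0.4837 -0.0537  0.067 ]
(447, 328) 0.055 [ 0.609  -0.1361  0.055 ]
(447, 328) 0.067 [ 0.6062 -0.1355  0.067 ]
(238, 392) [0.5346 0.0421 0.133 ]
(357, 220) [ 0.6842 -0.056   0.133 ]
[[-0.923  0.385 -0.001]
 [ 0.385  0.923 -0.002]
 [ 0.    -0.002 -1.   ]]
cam in tool [ 0.07591766 -0.00019871 -0.14166171] [[ 0.001 -0.954 -0.301]
 [ 1.     0.001  0.   ]
 [-0.    -0.301  0.954]] 268.9465008641243
```

Emit:
move_arm(
  deltas=[
    [[0,0,-0.1],[0.09,-0.23,0.1],-1],
    [[0,0,-0.2],[0.18,-0.46,0.2],-1],
    [[0,0,-0.3],[0.27,-0.69,0.3],-1],
    [[0,0,-0.377],[0.35,-0.91,0.4],-1],
  ],
)

```text
time: 0.6
tool_pos: [0.2947, 0.531, 0.2709]
tcp_rot: [1.494, 2.764, -0.002]
wrist_force: [-0.2, -0.2, 0.1]
width: 0.999
```

Emit:
move_arm(
  deltas=[
    [[0,0,-0.1],[0.09,-0.23,0.1],-1],
    [[0,0,-0.2],[0.18,-0.46,0.2],-1],
    [[0,0,-0.3],[0.27,-0.69,0.3],-1],
    [[0,0,-0.377],[0.35,-0.91,0.4],-1],
  ],
)

```text
time: 1.1
tool_pos: [0.3296, 0.44, 0.311]
tcp_rot: [2.235, 2.207, -0.002]
wrist_force: [0.0, 0.0, 1.1]
width: 1.0
```

Emit:
move_arm(
  deltas=[
    [[0,0,-0.1],[0.09,-0.23,0],-1],
    [[0,0,-0.2],[0.18,-0.46,0],-1],
    [[0,0,-0.3],[0.27,-0.69,0],-1],
    [[0,0,-0.377],[0.35,-0.91,0],-1],
  ],
)

```text
time: 1.6
tool_pos: [0.3646, 0.3491, 0.3107]
tcp_rot: [2.782, 1.459, -0.001]
wrist_force: [-0.1, 0.3, 0.2]
width: 0.998
```

Emit:
move_arm(
  deltas=[
    [[0,0,0],[0.17,-0.45,0],-1],
    [[0,0,0],[0.35,-0.91,0],-1],
  ],
)

```text
time: 1.85
tool_pos: [0.3996, 0.2579, 0.3108]
tcp_rot: [2.778, 1.467, -0.001]
wrist_force: [0.8, 1.1, 0.7]
width: 0.999
```

Emit:
move_arm(
  deltas=[
    [[0,0,0],[0.17,-0.45,0],-1],
    [[0,0,0],[0.35,-0.91,0],-1],
  ],
)

```text
time: 2.1
tool_pos: [0.4346, 0.1666, 0.3109]
tcp_rot: [-2.779, -1.465, 0.001]
wrist_force: [0.6, 0.4, -1.8]
width: 1.003
```

Emit:
move_arm(
  deltas=[
    [[0,0,0],[0.17,-0.45,0],-1],
    [[0,0,0],[0.35,-0.91,0],-1],
  ],
)

```text
time: 2.35
tool_pos: [0.4696, 0.0756, 0.3109]
tcp_rot: [-2.779, -1.465, 0.0]
wrist_force: [0.5, 0.1, 0.3]
width: 0.996
```

Emit:
move_arm(
  deltas=[
    [[0.1,-0.07,0],[0,-0.3,0],-1],
    [[0.15,-0.105,0],[0.0,-0.6,0],-1],
    [[0.206,-0.141,0],[0.1,-0.9,0],-1],
  ],
)

```text
time: 2.72
tool_pos: [0.4791, -0.0138, 0.3115]
tcp_rot: [-2.577, -1.359, -0.518]
wrist_force: [-1.4, 1.3, -0.0]
width: 1.0
```

Emit:
move_arm(
  deltas=[
    [[0.08,-0.055,0],[0.2,-0.3,-0.2],-1],
    [[0.15,-0.105,0],[0.4,-0.6,-0.5],-1],
    [[0.206,-0.141,0],[0.6,-0.9,-0.8],-1],
    [[0.206,-0.141,0],[0.6,-0.9,-0.8],-1],
  ],
)

```text
time: 3.22
tool_pos: [0.5376, -0.1045, 0.2243]
tcp_rot: [-2.312, -1.204, -0.947]
wrist_force: [0.4, -0.1, 0.7]
width: 1.001
```

Run:
```python
from h import *
from scipy.spatial.transform import Rotation as Ro
s=status.read_state();print(s['tool_pos'],s['q'].round(2));print(Ro.from_rotvec(s['tcp_rot']).as_matrix().round(3))
p,d=shot('wrist')
cv2.imwrite('pics/d.png',cv2.resize(p,(800,600),interpolation=cv2.INTER_CUBIC)[:,:,::-1])
```

```text
[ 0.53755168 -0.10451285  0.22430881] [-0.71  0.04  2.07  0.83  1.27 -0.45]
[[ 0.411  0.822  0.394]
 [ 0.577 -0.569  0.586]
 [ 0.706 -0.013 -0.708]]
```

View pics/d.png

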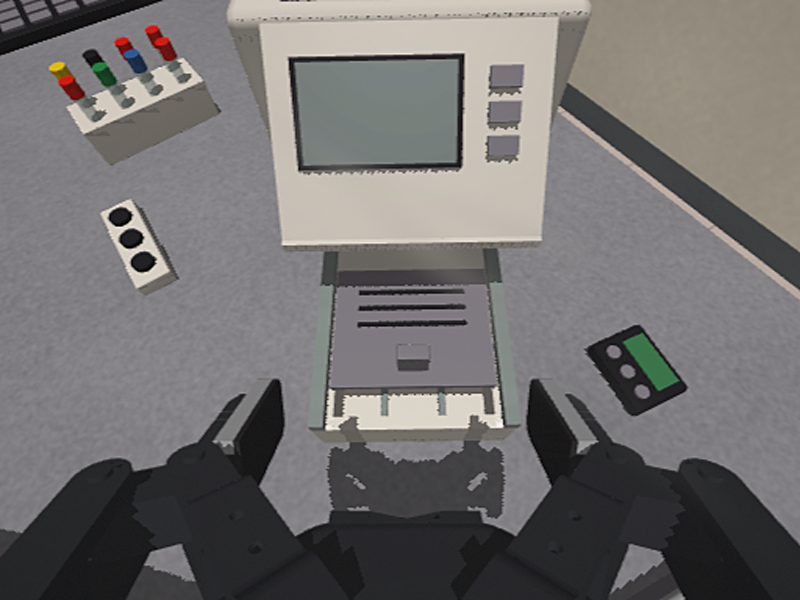

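The wrist view shows the tab top at (413,351), the cover's front edge from (330,387) to (497,385), the console edge from (283,246) to (541,243), and the guide rails at x≈385 and x≈443. I'll refine the pose from these points.

```bash
cat >> h.py <<'E'
def r8(n,u,v,z): return ray(n,u*.64-.18,v*.64-.18,z)
E
python3 - <<'E'
from h import *
A=r8('wrist',283,246,.133);B=r8('wrist',541,243,.133);m=(A+B)/2;d=A-B
print('console',m,np.linalg.norm(d[:2]),np.degrees(np.arctan2(d[1],d[0]))-90)
C=r8('wrist',330,387,.063);D=r8('wrist',497,385,.063);m2=(C+D)/2;d2=C-D
print('cover',m2,np.linalg.norm(d2[:2]),np.degrees(np.arctan2(d2[1],d2[0]))-90)
t=r8('wrist',413,351,.091);print('tab',t)
X=cloud('wrist'); 
R=X[150:290,190:340].reshape(-1,3)
k=R[(R[:,2]>.086)&(R[:,2]<.096)];print('tab pts',len(k),np.median(k,0))
k=R[(R[:,2]>.060)&(R[:,2]<.0645)];print('cover pts',len(k),cv2.minAreaRect((k[:,:2]*1000).astype(np.float32)),np.median(k[:,2]))
k=R[(R[:,2]>.0655)&(R[:,2]<.069)];print('rail pts',len(k),cv2.minAreaRect((k[:,:2]*1000).astype(np.float32)))
E
```

```text
console [ 0.61392784 -0.00193051  0.133     ] 0.18305794546214074 55.620935497472004
cover [ 0.56782834 -0.07003627  0.063     ] 0.1281494346076321 55.84243463944301
tab [ 0.57782749 -0.05519531  0.091     ]
tab pts 230 [ 0.57756087 -0.05519669  0.09003055]
cover pts 7379 ((595.1473999023438, -30.658477783203125), (156.5365447998047, 155.51309204101562), 55.968631744384766) 0.06218386802537116
rail pts 1673 ((594.1925048828125, -31.401275634765625), (153.9801025390625, 156.1924285888672), 56.04395294189453)
```

Emit:
move_arm(
  deltas=[
    [[0,0,0],[0.03,0,-0.4],-1],
    [[0,0,0],[0.06,-0.01,-0.82],-1],
  ],
)

```text
time: 3.52
tool_pos: [0.547, -0.1039, 0.1515]
tcp_rot: [-2.313, -1.226, -0.96]
wrist_force: [0.2, 0.7, -0.6]
width: 1.0
```

Emit:
move_arm(
  deltas=[
    [[0,0,0],[0.13,0.19,-0.24],-1],
    [[0,0,0],[0.27,0.4,-0.48],-1],
    [[0,0,0],[0.4,0.585,-0.71],-1],
    [[0,0,0],[0.4,0.585,-0.71],-1],
  ],
)

```text
time: 4.03
tool_pos: [0.5854, -0.0426, 0.079]
tcp_rot: [-2.308, -1.224, -0.955]
wrist_force: [0.3, 0.1, 0.8]
width: 0.999
```

Emit:
move_arm(
  deltas=[
    [[0,0,0],[0,0,0],-0.3],
    [[0,0,0],[0,0,0],0],
    [[0,0,0],[0,0,0],0.6],
    [[0,0,0],[0,0,0],1],
    [[0,0,0],[0,0,0],1],
    [[0,0,0],[0,0,0],1],
    [[0,0,0],[0,0,0],1],
  ],
  grip_force=25,
)

```text
time: 4.9
tool_pos: [0.5841, -0.0437, 0.0795]
tcp_rot: [-2.306, -1.218, -0.956]
wrist_force: [-6.6, 2.9, 9.1]
width: 0.27
```

Emit:
move_arm(
  deltas=[
    [[0,0,0],[0,0,0],0],
    [[0,0,0],[0,0,0],0],
    [[0,0,0],[-0.01,-0.02,-0.08],0],
    [[0,0,0],[-0.01,-0.02,-0.08],0.4],
    [[0,0,0],[-0.01,-0.02,-0.08],1],
    [[0,0,0],[-0.01,-0.02,-0.08],1],
    [[0,0,0],[-0.01,-0.02,-0.08],1],
  ],
)

```text
time: 5.78
tool_pos: [0.5826, -0.0459, 0.0693]
tcp_rot: [-2.308, -1.219, -0.952]
wrist_force: [-5.3, 1.2, 1.0]
width: 0.274
```

Emit:
move_arm(
  deltas=[
    [[0,0,0],[0.06,0.08,0],1],
    [[0,0,0],[0.13,0.19,0],1],
    [[0,0,0],[0.2,0.3,0],1],
    [[0,0,0],[0.26,0.39,0],1],
    [[0,0,0],[0.32,0.48,0],1],
    [[0,0,0],[0.37,0.55,0],1],
    [[0,0,0],[0.4,0.59,0],1],
    [[0,0,0],[0.4,0.59,0],1],
  ],
)

```text
time: 6.78
tool_pos: [0.6208, 0.0107, 0.0689]
tcp_rot: [-2.311, -1.223, -0.949]
wrist_force: [-22.6, -14.3, 11.8]
width: 0.274
```

Emit:
move_arm(
  deltas=[
    [[0,0,0],[0.01,0.015,0],1],
    [[0,0,0],[0.01,0.015,0],1],
  ],
)

```text
time: 7.02
tool_pos: [0.621, 0.0109, 0.0688]
tcp_rot: [-2.312, -1.224, -0.948]
wrist_force: [-32.3, -22.5, 18.4]
width: 0.275
```

Emit:
move_arm(
  deltas=[
    [[0,0,0],[0.01,0.015,0],1],
    [[0,0,0],[0.01,0.015,0],1],
  ],
)

```text
time: 7.28
tool_pos: [0.6215, 0.0116, 0.0686]
tcp_rot: [-2.313, -1.224, -0.947]
wrist_force: [-36.1, -27.2, 21.7]
width: 0.275
```

Emit:
move_arm(
  deltas=[
    [[0,0,0],[-0.03,-0.045,0],1],
    [[0,0,0],[-0.03,-0.045,0],-0.2],
    [[0,0,0],[-0.03,-0.045,0],-0.2],
    [[0,0,0],[-0.03,-0.045,0],-0.2],
  ],
)

```text
time: 7.78
tool_pos: [0.6243, 0.0101, 0.0706]
tcp_rot: [-2.312, -1.219, -0.957]
wrist_force: [0.4, -0.4, -0.4]
width: 0.597
```

Run:
```python
from h import *
p,d=shot('wrist')
cv2.imwrite('pics/e.png',cv2.resize(p,(800,600),interpolation=cv2.INTER_CUBIC)[:,:,::-1])
```

```text
(no output)
```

View pics/e.png

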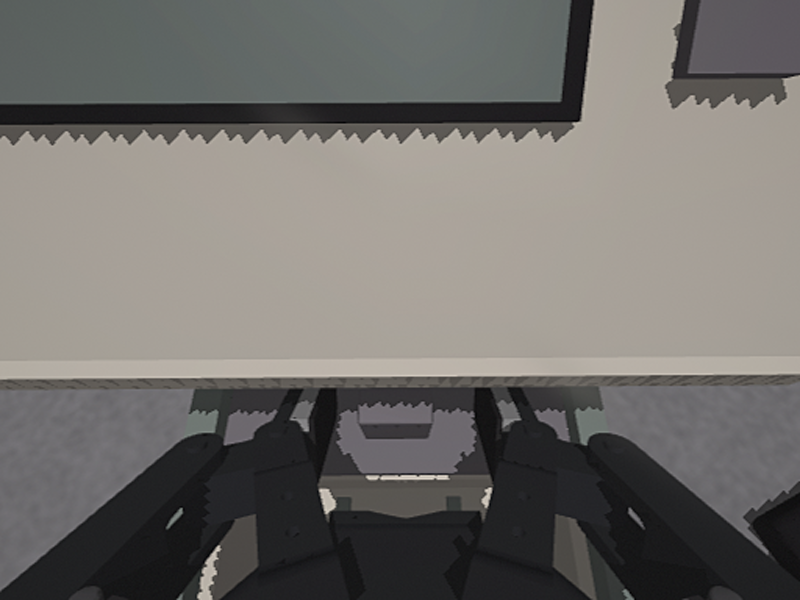

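The tab is now under the console, with its front top edge at (395,424), and the cover's front edge is at (405,475). I'll measure the cover value from these.

Run:
```python
from h import *
O=np.array([.621,.009]);a=np.radians(55.8);ex=np.array([np.cos(a),np.sin(a)]);ey=np.array([-ex[1],ex[0]])
f=lambda p:((p[:2]-O)@ex*1000,(p[:2]-O)@ey*1000)
print('cover front (-23 wanted)',f(r8('wrist',410,476,.063)))
print('tab front top (-11)',f(r8('wrist',395,424,.091)), 'console edge', f(r8('wrist',400,387,.133)))
X=cloud('wrist');Q=X[240:320,215:300].reshape(-1,3)
k=Q[(Q[:,2]>.059)&(Q[:,2]<.066)];x=(k[:,:2]-O)@ex;print(len(k),np.percentile(x,[0,1,3]))
```

```text
cover front (-23 wanted) (np.float64(-29.13854150377407), np.float64(-4.934143768342506))
tab front top (-11) (np.float64(-16.489584492960777), np.float64(-0.048133919358860015)) console edge (np.float64(-16.789464091930864), np.float64(-2.0490953783826416))
3234 [-0.02831628 -0.02815157 -0.0277876 ]
```

Emit:
move_arm(
  deltas=[
    [[0,0,0],[-0.017,0.011,0],0.2],
    [[0,0,0],[-0.017,0.011,0],1],
    [[0,0,0],[-0.017,0.011,0],1],
    [[0,0,0],[-0.017,0.011,0],1],
    [[0,0,0],[-0.006,0.028,0],1],
    [[0,0,0],[0.0,0.035,0],1],
  ],
)

```text
time: 8.57
tool_pos: [0.6225, 0.0131, 0.0702]
tcp_rot: [-2.312, -1.221, -0.954]
wrist_force: [-16.5, -10.6, 12.3]
width: 0.277
```

Emit:
move_arm(
  deltas=[
    [[0,0,0],[0,0,0],-0.2],
    [[0,0,0],[0,0,0],-0.2],
    [[0,0,0],[0,0,0],-0.2],
  ],
)

```text
time: 8.95
tool_pos: [0.624, 0.0134, 0.0703]
tcp_rot: [-2.313, -1.219, -0.956]
wrist_force: [0.7, 0.1, 0.6]
width: 0.6
```

Emit:
move_arm(
  deltas=[
    [[0,0,0],[-0.13,-0.19,0.24],-0.2],
    [[0,0,0],[-0.27,-0.39,0.48],-0.2],
    [[0,0,0],[-0.4,-0.585,0.71],-0.2],
  ],
)

```text
time: 9.32
tool_pos: [0.5833, -0.0454, 0.1419]
tcp_rot: [-2.312, -1.219, -0.956]
wrist_force: [1.0, 0.2, 0.0]
width: 0.599
```

Emit:
move_arm(
  deltas=[
    [[-0.08,0.05,0],[-0.1,-0.2,0.3],-1],
    [[-0.16,0.1,0],[-0.25,-0.4,0.6],-1],
    [[-0.23,0.156,0],[-0.4,-0.6,0.8],-1],
  ],
)

```text
time: 9.7
tool_pos: [0.5439, -0.1062, 0.224]
tcp_rot: [-2.611, -1.376, -0.457]
wrist_force: [0.2, 0.5, -0.4]
width: 1.003
```

Emit:
move_arm(
  deltas=[
    [[0,0,-0.1],[-0.2,-0.24,0],-1],
    [[0,0,-0.2],[-0.4,-0.48,0],-1],
    [[0,0,-0.3],[-0.6,-0.7,-0.1],-1],
    [[0,0,-0.4],[-0.75,-0.85,-0.2],-1],
    [[0,0,-0.48],[-0.84,-0.95,-0.2],-1],
  ],
)

```text
time: 10.32
tool_pos: [0.4582, -0.1999, 0.2]
tcp_rot: [-3.042, -0.323, -0.533]
wrist_force: [-0.6, 0.5, 0.2]
width: 1.0
```

Emit:
move_arm(
  deltas=[
    [[0,0,0],[-0.12,-0.3,-0.1],-1],
    [[0,0,0],[-0.24,-0.6,-0.2],-1],
    [[0,0,0],[-0.24,-0.6,-0.2],-1],
  ],
)

```text
time: 10.7
tool_pos: [0.4347, -0.261, 0.1804]
tcp_rot: [-3.042, -0.327, -0.533]
wrist_force: [0.1, 1.2, 0.4]
width: 1.001
```

Run:
```python
from h import *
from scipy.spatial.transform import Rotation as Ro
s=status.read_state();print(s['tool_pos'],s['q'].round(2));print(Ro.from_rotvec(s['tcp_rot']).as_matrix().round(3))
p,d=shot('wrist')
cv2.imwrite('pics/f.png',cv2.resize(p,(640,480),interpolation=cv2.INTER_CUBIC)[:,:,::-1])
X=cloud('wrist');w=(p.min(2)>130)&(np.hypot(X[...,0]-.436,X[...,1]+.261)<.06)
for lo,hi in((.01,.05),(.036,.05)):
    k=X[w&(X[...,2]>lo)&(X[...,2]<hi)];print(len(k),cv2.minAreaRect((k[:,:2]*1000).astype(np.float32)),np.median(k,0))
```

```text
[ 0.4347347  -0.26097348  0.18041712] [-0.79 -0.16  2.18  0.36  0.95  0.38]
[[ 0.919  0.212  0.332]
 [ 0.2   -0.977  0.072]
 [ 0.34   0.    -0.94 ]]
369 ((438.3178405761719, -261.6786193847656), (58.77817153930664, 35.039878845214844), 12.296114921569824) [ 0.45897871 -0.26392396  0.01734082]
105 ((439.33258056640625, -261.9429931640625), (44.256561279296875, 14.512246131896973), 13.956358909606934) [ 0.45645014 -0.25920397  0.04089116]
```

View pics/f.png

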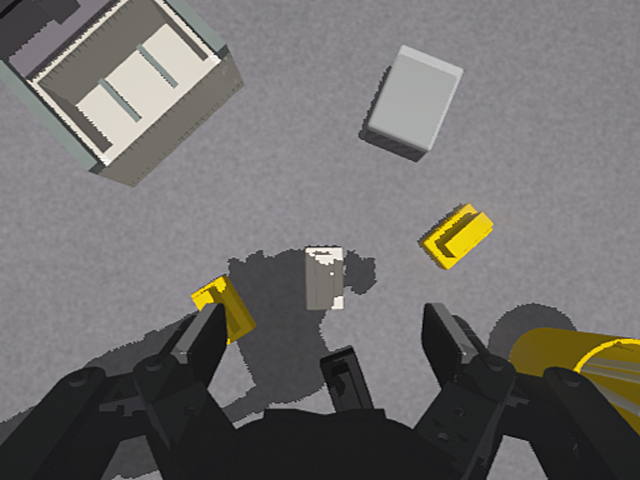

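The cartridge is at (324,278), upright and clear of its neighbours, and the fin is aligned with the jaws. I'll descend with the fingers half open.

Emit:
move_arm(
  deltas=[
    [[0,0,0],[0.02,0,-0.3],-0.2],
    [[0,0,0],[0.04,0,-0.6],-0.2],
    [[0,0,0],[0.063,0,-0.9],-0.2],
  ],
)

```text
time: 11.12
tool_pos: [0.4427, -0.2592, 0.0911]
tcp_rot: [-3.041, -0.333, -0.536]
wrist_force: [-0.8, -0.2, -0.4]
width: 0.599
```

Emit:
move_arm(
  deltas=[
    [[0,0,0],[0,0,-0.3],-0.2],
    [[0,0,0],[0,0,-0.55],-0.2],
    [[0,0,0],[0,0,-0.665],-0.2],
    [[0,0,0],[0,0,-0.665],-0.2],
  ],
)

```text
time: 11.62
tool_pos: [0.4419, -0.2591, 0.0244]
tcp_rot: [-3.04, -0.332, -0.533]
wrist_force: [-1.2, 0.2, 0.1]
width: 0.601
```

Emit:
move_arm(
  deltas=[
    [[0,0,0],[0,0,0],0.2],
    [[0,0,0],[0,0,0],0.6],
    [[0,0,0],[0,0,0],1],
    [[0,0,0],[0,0,0],1],
    [[0,0,0],[0,0,0],1],
    [[0,0,0],[0,0,0],1],
  ],
  grip_force=40,
)

```text
time: 12.38
tool_pos: [0.4428, -0.2608, 0.0262]
tcp_rot: [-3.043, -0.331, -0.537]
wrist_force: [-1.0, 1.4, 6.8]
width: 0.179
```

Gripped at 15 mm opening. Before lifting, I'll cross-check the bay centre from the guide rails visible in that last picture, with ends near (101,80), (141,122), (139,45) and (178,86).

Run:
```python
from h import *
O=np.array([.621,.009]);a=np.radians(55.8);ex=np.array([np.cos(a),np.sin(a)]);ey=np.array([-ex[1],ex[0]])
f=lambda p:(((p[:2]-O)@ex*1000).round(1),((p[:2]-O)@ey*1000).round(1))
for q in [(101,80),(141,122),(139,45),(178,86)]:
    p=ray('wrist',q[0]*.8,q[1]*.8,.018);print(q,p.round(4),f(p))
X=cloud('wrist');k=X.reshape(-1,3);L=(k[:,:2]-O)@np.stack([ex,ey],1)
m=(k[:,2]>.015)&(k[:,2]<.021)&(L[:,0]>-.11)&(L[:,0]<-.03)&(abs(L[:,1])<.05)
print(m.sum());
for s in(-1,1):
    l=L[m&(L[:,1]*s>0)]; print(s,np.median(l,0),np.percentile(l[:,0],[2,98]),np.percentile(l[:,1],[5,95]))
    if len(l)>5: print(np.degrees(np.polyfit(l[:,0],l[:,1],1)[0]))
m=(k[:,2]>.045)&(k[:,2]<.075)&(L[:,0]>-.14)&(L[:,0]<-.0)&(abs(L[:,1])<.1);print(np.percentile(L[m][:,0],[0,1]),np.percentile(L[m][:,1],[0,1,99,100]))
```

```text
(101, 80) [ 0.5804 -0.0073  0.018 ] (np.float64(-36.3), np.float64(24.4))
(141, 122) [ 0.5482 -0.0553  0.018 ] (np.float64(-94.1), np.float64(24.1))
(139, 45) [ 0.6224 -0.0354  0.018 ] (np.float64(-35.9), np.float64(-26.1))
(178, 86) [ 0.5906 -0.0822  0.018 ] (np.float64(-92.5), np.float64(-26.1))
597
-1 [-0.05496542 -0.02536904] [-0.08873003 -0.03005237] [-0.03821317 -0.01194949]
0.2849290269273079
1 [-0.05263331  0.02462787] [-0.08903161 -0.03003291] [0.0130625  0.04273736]
2.819036569541657
[-0.12726501 -0.12645277] [-0.07863853 -0.07702341  0.07683666  0.07792549]
```

Emit:
move_arm(
  deltas=[
    [[0,0,0],[0,0,0.2],1],
    [[0,0,0],[0,0,0.5],1],
    [[0,0,0],[0,0,0.9],1],
  ],
)

```text
time: 12.75
tool_pos: [0.4405, -0.2589, 0.1141]
tcp_rot: [-3.04, -0.33, -0.53]
wrist_force: [1.5, -0.3, -1.5]
width: 0.174
```

Emit:
move_arm(
  deltas=[
    [[0,0,0.1],[0.05,0.15,0.2],1],
    [[0,0,0.2],[0.15,0.35,0.4],1],
    [[0,0,0.3],[0.25,0.6,0.56],1],
    [[0,0,0.4],[0.4,0.85,0.56],1],
    [[0,0,0.483],[0.5,1.0,0.56],1],
  ],
)

```text
time: 13.38
tool_pos: [0.492, -0.159, 0.1708]
tcp_rot: [-2.598, -1.387, -0.457]
wrist_force: [-0.4, -0.3, -1.6]
width: 0.174
```

Emit:
move_arm(
  deltas=[
    [[0,0,0],[0.2,0.25,0],1],
    [[0,0,0],[0.5,0.6,-0.1],1],
    [[0,0,0],[0.8,0.9,-0.3],1],
    [[0,0,0],[0.92,1,-0.4],1],
    [[0,0,0],[0.92,1,-0.4],1],
  ],
)

```text
time: 14.0
tool_pos: [0.583, -0.0592, 0.1293]
tcp_rot: [-2.6, -1.382, -0.454]
wrist_force: [-0.2, -0.1, -1.9]
width: 0.177
```

Run:
```python
from h import *
from scipy.spatial.transform import Rotation as Ro
s=status.read_state();print(s['tool_pos'],s['wrist_force'].round(1));print(Ro.from_rotvec(s['tcp_rot']).as_matrix().round(3))
p,d=shot('wrist')
cv2.imwrite('pics/g.png',cv2.resize(p,(800,600),interpolation=cv2.INTER_CUBIC)[:,:,::-1])
```

```text
[ 0.58298446 -0.05920898  0.12925435] [-0.2 -0.1 -1.9]
[[ 0.526  0.829  0.189]
 [ 0.78  -0.559  0.282]
 [ 0.34  -0.001 -0.941]]
```

View pics/g.png

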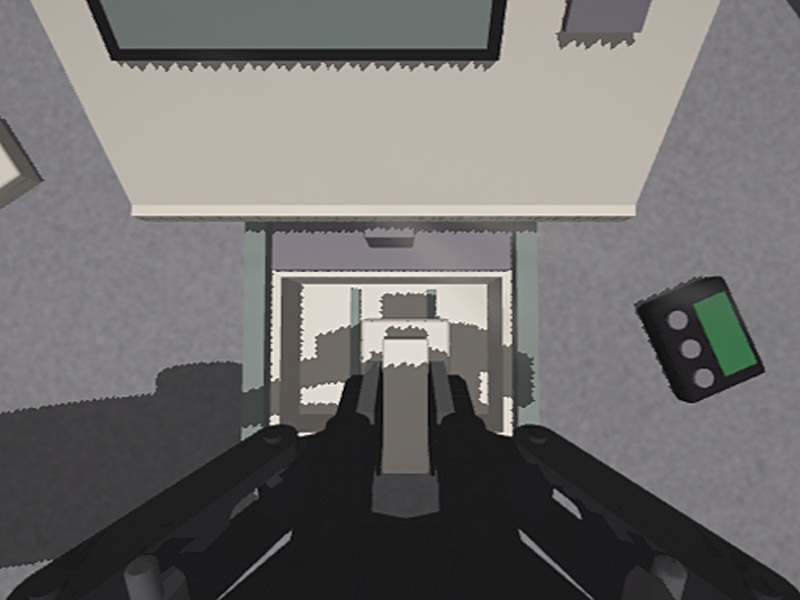

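The wrist view shows the guide rails at about (355,292) and (432,292), the far bay rim at (393,270), and the held body's front edge from (361,320) to (447,320), with the cartridge upright. I'll work out the offsets.

Run:
```python
from h import *
O=np.array([.619,.006]);a=np.radians(55.8);ex=np.array([np.cos(a),np.sin(a)]);ey=np.array([-ex[1],ex[0]])
f=lambda q,z:(((r8('wrist',*q,z)[:2]-O)@ex*1000).round(1),((r8('wrist',*q,z)[:2]-O)@ey*1000).round(1))
print('cart front',f((361,320),.121),f((447,320),.121))
print('fin front',f((384,338),.145),f((428,338),.145))
print('rails inner top',f((360,292),.018),f((428,292),.018),f((360,340),.018),'outer',f((350,292),.018),f((437,292),.018))
print('case rails inner',f((267,250),.067),f((515,250),.067),'outer',f((246,235),.067),f((537,235),.067))
print('cover front',f((393,270),.063),'console',f((383,217),.133),'tab front top',f((390,238),.091))
print('tcp',(np.array([.58298,-.05921])-O)@ex,(np.array([.58298,-.05921])-O)@ey)
```

```text
cart front (np.float64(-50.2), np.float64(9.6)) (np.float64(-50.0), np.float64(-24.7))
fin front (np.float64(-56.3), np.float64(-0.8)) (np.float64(-56.2), np.float64(-15.8))
rails inner top (np.float64(-32.3), np.float64(21.3)) (np.float64(-32.1), np.float64(-22.6)) (np.float64(-63.1), np.float64(21.1)) outer (np.float64(-32.3), np.float64(27.8)) (np.float64(-32.1), np.float64(-28.4))
case rails inner (np.float64(-13.3), np.float64(65.5)) (np.float64(-12.8), np.float64(-66.0)) outer (np.float64(-5.4), np.float64(76.8)) (np.float64(-4.8), np.float64(-77.8))
cover front (np.float64(-23.3), np.float64(-1.3)) console (np.float64(-11.7), np.float64(0.4)) tab front top (np.float64(-11.4), np.float64(-0.6))
tcp -0.07418016751867788 -0.006862014784367781
```

Emit:
move_arm(
  deltas=[
    [[0,0,0],[0,0.07,0],1],
    [[0,0,0],[0,0.129,0],1],
    [[0,0,0],[0,0.129,0],1],
    [[0,0,0],[0,0.129,-0.15],1],
    [[0,0,0],[0,0.129,-0.4],1],
    [[0,0,0],[0,0.129,-0.6],1],
    [[0,0,0],[0,0.129,-0.75],1],
    [[0,0,0],[0,0.129,-0.8],1],
    [[0,0,0],[0,0.129,-0.8],1],
  ],
)

```text
time: 15.18
tool_pos: [0.584, -0.047, 0.0505]
tcp_rot: [-2.602, -1.38, -0.458]
wrist_force: [-0.7, -0.7, -1.0]
width: 0.175
```

Run:
```python
from h import *
p,d=shot('wrist')
cv2.imwrite('pics/i.png',cv2.resize(p,(800,600),interpolation=cv2.INTER_CUBIC)[:,:,::-1])
O=np.array([.619,.006]);a=np.radians(55.8);ex=np.array([np.cos(a),np.sin(a)]);ey=np.array([-ex[1],ex[0]])
t=status.read_state()['tool_pos'];print(t,(t[:2]-O)@ex,(t[:2]-O)@ey)
```

```text
[ 0.58440795 -0.04715992  0.05114771] -0.06341115407332346 -0.0012699007850172231
```

View pics/i.png

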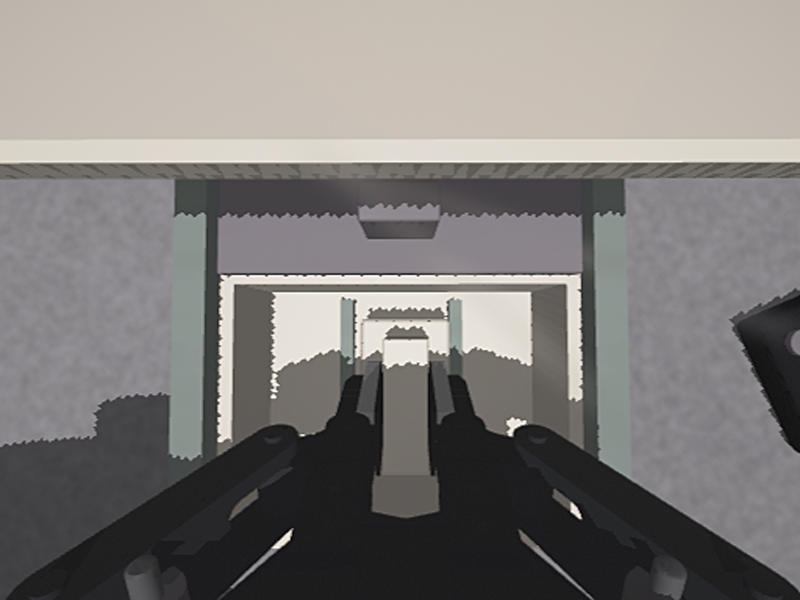

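Run:
```python
from h import *
O=np.array([.619,.006]);a=np.radians(55.8);ex=np.array([np.cos(a),np.sin(a)]);ey=np.array([-ex[1],ex[0]])
f=lambda q,z:(((r8('wrist',*q,z)[:2]-O)@ex*1000).round(1),((r8('wrist',*q,z)[:2]-O)@ey*1000).round(1))
print('cart front',f((362,320),.0425),f((447,320),.0425))
print('rails inner',f((355,320),.018),f((449,320),.018),f((355,300),.018),'outer',f((341,320),.018),f((462,320),.018))
print('cover',f((400,273),.063))
```

```text
cart front (np.float64(-39.5), np.float64(15.2)) (np.float64(-39.5), np.float64(-18.7))
rails inner (np.float64(-39.5), np.float64(20.9)) (np.float64(-39.4), np.float64(-22.0)) (np.float64(-30.4), np.float64(20.9)) outer (np.float64(-39.5), np.float64(27.2)) (np.float64(-39.4), np.float64(-28.0))
cover (np.float64(-23.0), np.float64(-0.1))
```

Emit:
move_arm(
  deltas=[
    [[0,0,0],[-0.01,0.007,0],1],
    [[0,0,0],[-0.01,0.007,-0.06],1],
    [[0,0,0],[-0.01,0.007,-0.12],1],
    [[0,0,0],[-0.01,0.007,-0.13],1],
    [[0,0,0],[-0.01,0.007,-0.13],1],
  ],
)

```text
time: 15.85
tool_pos: [0.5827, -0.0462, 0.0375]
tcp_rot: [-2.602, -1.38, -0.458]
wrist_force: [0.1, 0.2, -1.6]
width: 0.176
```

Emit:
move_arm(
  deltas=[
    [[0,0,0],[0,0,-0.02],1],
    [[0,0,0],[0,0,-0.03],1],
    [[0,0,0],[0,0,-0.03],1],
  ],
)

```text
time: 16.23
tool_pos: [0.5834, -0.0465, 0.0362]
tcp_rot: [-2.601, -1.381, -0.46]
wrist_force: [-4.8, 0.2, 7.5]
width: 0.173
```

Emit:
move_arm(
  deltas=[
    [[0,0,0],[0,0,0.01],0],
    [[0,0,0],[0,0,0.01],0],
    [[0,0,0],[0,0,0.01],0],
    [[0,0,0],[0,0,0.2],0],
    [[0,0,0],[-0.1,-0.15,0.5],0],
    [[0,0,0],[-0.2,-0.3,0.8],0],
    [[0,0,0],[-0.3,-0.4,1],0],
  ],
)

```text
time: 17.1
tool_pos: [0.5538, -0.0874, 0.138]
tcp_rot: [-2.604, -1.382, -0.462]
wrist_force: [0.4, 1.0, -0.3]
width: 0.498
```

Run:
```python
from h import *
from scipy.spatial.transform import Rotation as Ro
s=status.read_state();print(s['tool_pos'],s['wrist_force'].round(1));print(Ro.from_rotvec(s['tcp_rot']).as_matrix().round(3))
p,d=shot('wrist')
cv2.imwrite('pics/j.png',cv2.resize(p,(800,600),interpolation=cv2.INTER_CUBIC)[:,:,::-1])
O=np.array([.619,.006]);a=np.radians(55.8);ex=np.array([np.cos(a),np.sin(a)]);ey=np.array([-ex[1],ex[0]])
k=cloud('wrist').reshape(-1,3);L=(k[:,:2]-O)@np.stack([ex,ey],1)
for lo,hi in((.024,.032),(.047,.056)):
    m=(k[:,2]>lo)&(k[:,2]<hi)&(L[:,0]>-.107)&(L[:,0]<-.03)&(abs(L[:,1])<.04);print(m.sum(),cv2.minAreaRect((L[m]*1000).astype(np.float32)),np.median(k[m,2]))
```

```text
[ 0.55381534 -0.08737367  0.13801128] [ 0.4  1.  -0.3]
[[ 0.526  0.828  0.196]
 [ 0.779 -0.561  0.28 ]
 [ 0.341  0.005 -0.94 ]]
1215 ((-68.62649536132812, -1.7163562774658203), (59.05497741699219, 35.745548248291016), 0.051251836121082306) 0.026912525799304584
895 ((-68.26235961914062, -1.4556636810302734), (45.410316467285156, 15.796433448791504), 0.09411457926034927) 0.05098962304513117
```

View pics/j.png

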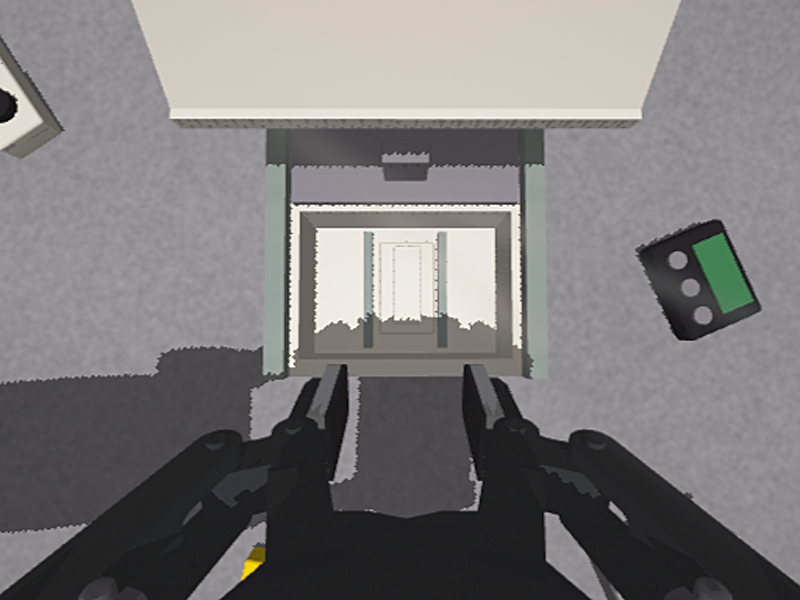

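The cartridge lies flat: the body top is at z≈0.027 and the fin top at 0.051. It is centred between the rails at (407,288). Next I'll tilt back to 45° and grip the tab.

Emit:
move_arm(
  deltas=[
    [[0.08,-0.055,0],[0.1,0.1,0.1],-0.2],
    [[0.16,-0.105,0],[0.2,0.25,0.1],-0.2],
    [[0.23,-0.156,0],[0.295,0.42,0.04],-0.2],
    [[0.23,-0.156,0],[0.295,0.42,0.04],-0.2],
  ],
  grip_force=25,
)

```text
time: 17.65
tool_pos: [0.5805, -0.044, 0.1365]
tcp_rot: [-2.31, -1.22, -0.95]
wrist_force: [0.3, 0.7, -0.7]
width: 0.601
```

Run:
```python
from h import *
from scipy.spatial.transform import Rotation as Ro
s=status.read_state();print(s['tool_pos'],s['wrist_force'].round(1));print(Ro.from_rotvec(s['tcp_rot']).as_matrix().round(3))
```

```text
[ 0.58049652 -0.04399295  0.13646129] [ 0.3  0.7 -0.7]
[[ 0.401  0.827  0.394]
 [ 0.584 -0.563  0.585]
 [ 0.705 -0.004 -0.709]]
```

Emit:
move_arm(
  deltas=[
    [[0,0,0],[0.14,0.19,-0.21],-0.2],
    [[0,0,0],[0.28,0.38,-0.43],-0.2],
    [[0,0,0],[0.42,0.565,-0.65],-0.2],
    [[0,0,0],[0.42,0.565,-0.65],0.2],
    [[0,0,0],[0.42,0.565,-0.65],1],
    [[0,0,0],[0.42,0.565,-0.65],1],
    [[0,0,0],[0.42,0.565,-0.65],1],
  ],
  grip_force=25,
)

```text
time: 18.52
tool_pos: [0.6226, 0.0134, 0.0744]
tcp_rot: [-2.305, -1.227, -0.953]
wrist_force: [-3.3, 5.2, -1.5]
width: 0.273
```

Gripped. Next, pull the cover shut.

Emit:
move_arm(
  deltas=[
    [[0,0,0],[-0.04,-0.06,0],1],
    [[0,0,0],[-0.1,-0.15,0],1],
    [[0,0,0],[-0.17,-0.25,0],1],
    [[0,0,0],[-0.24,-0.35,0],1],
    [[0,0,0],[-0.31,-0.45,0],1],
    [[0,0,0],[-0.38,-0.56,0],1],
    [[0,0,0],[-0.44,-0.65,0],1],
    [[0,0,0],[-0.49,-0.72,0],1],
    [[0,0,0],[-0.51,-0.75,0],1],
    [[0,0,0],[-0.51,-0.75,0],1],
  ],
)

```text
time: 19.77
tool_pos: [0.5714, -0.0624, 0.0744]
tcp_rot: [-2.306, -1.226, -0.953]
wrist_force: [-7.5, 2.2, 2.6]
width: 0.272
```

Emit:
move_arm(
  deltas=[
    [[0,0,0],[-0.015,-0.022,0],1],
    [[0,0,0],[-0.022,-0.033,0],1],
    [[0,0,0],[-0.022,-0.033,0],1],
  ],
)

```text
time: 20.15
tool_pos: [0.5697, -0.0649, 0.0744]
tcp_rot: [-2.306, -1.225, -0.954]
wrist_force: [-1.8, 5.8, -1.8]
width: 0.274
```

Emit:
move_arm(
  deltas=[
    [[0,0,0],[-0.011,-0.016,0],1],
    [[0,0,0],[-0.011,-0.016,0],1],
  ],
)

```text
time: 20.4
tool_pos: [0.5696, -0.065, 0.0745]
tcp_rot: [-2.304, -1.223, -0.956]
wrist_force: [9.4, 15.5, -7.1]
width: 0.275
```

Emit:
move_arm(
  deltas=[
    [[0,0,0],[-0.006,-0.008,0],1],
    [[0,0,0],[-0.006,-0.008,0],1],
    [[0,0,0],[-0.006,-0.008,0],-0.2],
    [[0,0,0],[-0.006,-0.008,0],-0.2],
    [[0,0,0],[-0.006,-0.008,0],-0.2],
  ],
)

```text
time: 21.02
tool_pos: [0.57, -0.0697, 0.0747]
tcp_rot: [-2.311, -1.225, -0.958]
wrist_force: [0.0, -0.1, 1.0]
width: 0.597
```

Emit:
move_arm(
  deltas=[
    [[0,0,0],[-0.13,-0.19,0.24],-0.2],
    [[0,0,0],[-0.27,-0.39,0.48],-0.2],
    [[0,0,0],[-0.4,-0.585,0.8],-0.2],
    [[0,0,0],[-0.4,-0.585,1],-0.2],
  ],
)

```text
time: 21.52
tool_pos: [0.5298, -0.1293, 0.1758]
tcp_rot: [-2.313, -1.224, -0.959]
wrist_force: [0.2, -0.6, 0.6]
width: 0.599
```

Run:
```python
from h import *
s=status.read_state();print(s['tool_pos'],s['wrist_force'].round(1),s['width'])
p,d=shot('wrist')
cv2.imwrite('pics/k.png',cv2.resize(p,(800,600),interpolation=cv2.INTER_CUBIC)[:,:,::-1])
```

```text
[ 0.52982483 -0.12931834  0.17576917] [ 0.2 -0.6  0.6] 0.5993501821067437
```

View pics/k.png

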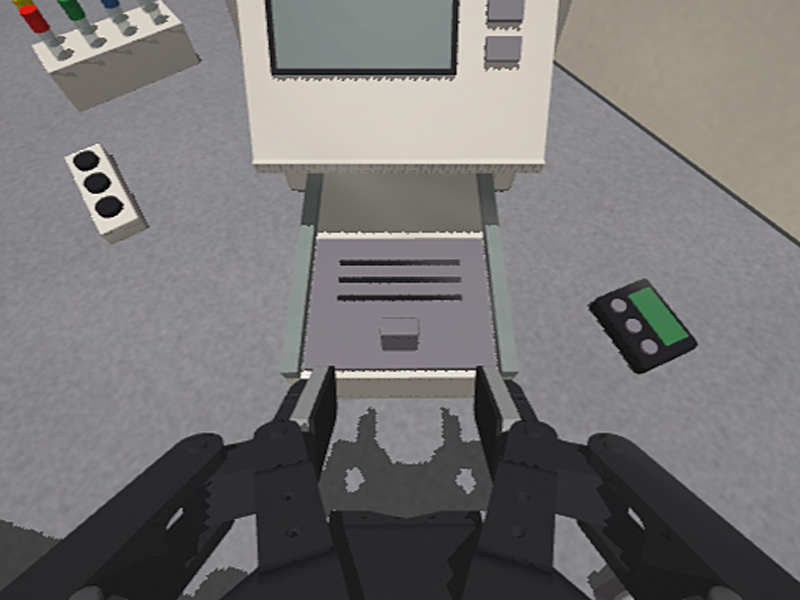

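The cover is over the bay with its front edge at (400,370), just behind the case's front wall, and the gripper is clear. I'll do one numeric check and then hand in.

Run:
```python
from h import *
O=np.array([.619,.006]);a=np.radians(55.8);ex=np.array([np.cos(a),np.sin(a)])
f=lambda q,z:((r8('wrist',*q,z)[:2]-O)@ex*1000).round(1)
v=f((400,371),.063);c=f((400,163),.133);print('cover front (-118)',v,'console (-13)',c,'diff (-105)',v-c,'case front top (-122)',f((400,378),.055))
if abs(v-c+105)<5: order.finish_job();print('done')
```

```text
cover front (-118) -120.5 console (-13) -5.5 diff (-105) -115.0 case front top (-122) -122.8
```

The console row I picked was the top of its lip, not its lower edge. I'll recheck with the lower edge at row ~172, and with the tab.

Run:
```python
from h import *
O=np.array([.619,.006]);a=np.radians(55.8);ex=np.array([np.cos(a),np.sin(a)])
f=lambda q,z:((r8('wrist',*q,z)[:2]-O)@ex*1000).round(1)
c=f((400,171),.133);print('console (-13)',c,'tab front top (-106)',f((400,334),.091),'cover rear top (-12)',f((400,237),.063))
if abs(c+13)<5 and abs(f((400,334),.091)+106)<5: print(order.finish_job(),'done')
```

```text
console (-13) -12.4 tab front top (-106) -105.9 cover rear top (-12) -12.1
the job is handed in; nothing more can be done
None done
```

The job is done and handed in at about 21.6 s of the 72 s allowed. I gripped the cover's tab and slid the cover back to its stop under the console. Then I put the white finned cartridge into the bay, slid the cover shut to its front stop, let go and backed clear.

**Before closing:** the cartridge lay flat in the channel, with its body top at 27 mm and fin top at 51 mm above the bench. It was centred within about 1.5 mm and lined up with the rails to within about half a degree.

**Cover open:** its front edge measured −23 mm in the analyser's frame, as specified for the rear stop. An earlier look had read about −28 mm because my first estimate of the analyser's position was a few mm off, so I pushed once more and corrected it. That push to the stop took the wrist force to about 50 N.

**Cover shut:**

| Check | Measured (mm) | Specified (mm) |
|---|---|---|
| Tab front face | −105.9 | −106 |
| Cover rear edge | −12.1 | −12 |
| Cover front edge | −120.5 | −118 |

- The cover travelled about 95 mm back before meeting the front stop.
- The front-edge reading is 2.5 mm off, about what the 2 mm calibration and pixel reading allow.
- One other reading disagreed: I first took the console edge at the wrong pixel row. The correct row gave −12.4 mm against −13 mm.

I touched nothing else on the bench. The last picture showed the long cartridge, timer and tube rack apparently undisturbed, though it didn't cover the whole bench.

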